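Pack the spice tins in the cart's travel rack and lock the fence

TASK

The cart is about to be wheeled out, so pack its rack: flip the red cam lever up to free the fence, slide the fence away from the sugar bowl, and stand every spice tin upright in a row in the channel between the fence and whichever end of the rack the sugar bowl is at. Then slide the fence back up so that bowl and tins are pushed together snugly against that end board with no play left, and flip the lever down flat to lock it. Keep the sugar bowl standing upright in the rack throughout, and leave the pot, ramekin, spatula and whisk alone.

Things in the scene. Friction and masses are not known exactly. Their poses are not given: they have to be found in the camera images.
- rack: oak rack fixed to the slate, long side along its y. Bed 92 mm wide (x), 458 long, 6 thick; on it two rails 16 high (tops 22 mm above the slate) with a 62 mm wide channel between, centred on x = 0; at each end a 14 mm board, top 60 mm above the slate, inner faces at y = +215 and -215 mm. Origin: centre of the bed's underside, on the slate; z up
- fence (a joint): place of the cherry-wood fence along the rack's +y, m, 0 = middle, range -0.195 to 0.195. A block 28 mm thick (y) across the channel, top 53 mm above the slate, both faces flat, riding the aluminium rail on the rack's +x side, slid by its upright oak handle. Freed it slides with about 2 N; with the lever locked a push of 15 N does not shift it
- fence_grip (a point): grip point on the fence's upright oak handle, 98 mm above the slate: a round bar 18 mm in diameter (24 at its foot, 21 near the top), from the fence's top (53 mm) up to 112 mm above the slate, on the fence's mid-plane, 12 mm to rack -x of the rack's centre line. Axes as the rack's
- lever (a joint): angle of the red cam lever on the fence, rad: 0 = locked, handle level and pointing along rack +x; 1.6 = end of travel, freed, handle standing up. The cam lets go of the rail above about 0.8. It stays where it is left; moving it takes 1 to 5 N at the handle
- lever_axis (a point): hinge axis of the cam lever, 36 mm above the slate, 38 mm to rack +x of the rack's centre line, on the fence's mid-plane; it runs along the rack's y and moves with the fence
- lever_grip (a point): point to take the lever handle at, 58 mm from the hinge axis. The handle is a straight bar 14 mm wide (rack y), 9 mm thick, in line with the axis, ending 77 mm from it. When locked about 31 mm are free beneath it
- tin_red: lidded spice tin, red body with a bright metal lid: a plain cylinder 54 mm across and 70 mm high, about 0.17 kg, standing upright on the slate at the start. Origin: centre of its underside. None all through the run if this tin is absent
- tin_yellow: lidded spice tin, yellow body with a bright metal lid: a plain cylinder 54 mm across and 70 mm high, about 0.17 kg, standing upright on the slate at the start. Origin: centre of its underside. None all through the run if this tin is absent
- tin_green: lidded spice tin, green body with a bright metal lid: a plain cylinder 54 mm across and 70 mm high, about 0.17 kg, standing upright on the slate at the start. Origin: centre of its underside. None all through the run if this tin is absent
- tin_blue: lidded spice tin, blue body with a bright metal lid: a plain cylinder 54 mm across and 70 mm high, about 0.17 kg, standing upright on the slate at the start. Origin: centre of its underside. None all through the run if this tin is absent
- tin_white: lidded spice tin, white body with a bright metal lid: a plain cylinder 54 mm across and 70 mm high, about 0.17 kg, standing upright on the slate at the start. Origin: centre of its underside. None all through the run if this tin is absent
- bowl_left: white porcelain sugar bowl, lid fixed on, 0.34 kg, 95 mm high, standing at the left (rack +y) end of the rack, 4 to 18 mm short of the end board. Foot 50 mm across, between the rails; belly 86 mm across, 24 to 56 mm above the underside. Slides on the bed when pushed. Origin: centre of its underside. Either bowl_left or bowl_right exists, the other is None all through
- bowl_right: white porcelain sugar bowl, lid fixed on, 0.34 kg, 95 mm high, standing at the right (rack -y) end of the rack, 4 to 18 mm short of the end board. Foot 50 mm across, between the rails; belly 86 mm across, 24 to 56 mm above the underside. Slides on the bed when pushed. Origin: centre of its underside. Either bowl_left or bowl_right exists, the other is None all through
- pot: small cast aluminium pot, 124 mm across the rim, 75 mm high, two lugs, loose, left of the rack; stays where it is. Origin: centre of its underside
- ramekin: clear glass ramekin, 84 mm across, 45 mm high, loose, right of the rack; stays where it is. Origin: centre of its underside
- spatula: bamboo spatula, 290 mm long, lying on the slate at the far right; stays where it is. Origin: on its underside, 155 mm from the handle's end
- whisk: black silicone whisk, 230 mm long, lying on the slate at the far left; stays where it is. Origin: under its middle
Mind the look-alikes: they are no part of the job. What is shaped like the bowl_right but black or orange is not meant.

How it is judged:
By the outcome, as a careful person would: the job done as asked, in the order asked, and still so for the second after the job is handed in, with the robot touching nothing.
Of bowl_left, bowl_right only 1 to 1 are there at a start; the rules pass over those that are not, and their reading is None.
Of tin_red, tin_yellow, tin_green, tin_blue, tin_white only 3 to 5 are there at a start; the rules pass over those that are not, and their reading is None.
At some moment in a run one of tin_red, tin_yellow, tin_green, tin_blue, tin_white may be knocked a few centimetres aside while the robot is not near it.
It also fails if it takes over 210 s, if anything falls off the work surface, if the arm or the gripper's body presses on something with over 40 N, if the wrist force passes 120 N, or if a joint passes its speed limit or range.

ROBOT

A 7-joint arm with a two-finger parallel gripper is mounted at the origin on the work surface. World frame = base frame: x ahead of the robot, y to its left, z up, the work surface at z = 0. Lengths are in m, angles in rad, forces in N, time in s.
With the tool pointing down it reaches from about 0.35 to 0.9 m from the base axis. Payload 19.9 kg.
Tool frame: the origin (TCP) lies between the finger pads; the fingertips stand 19 mm ahead of it and the grasp point (between the pads) is the TCP; z points along the fingers, y is the line along which they close (so a half turn about z gives the same grasp; the last joint's range is limited). The gripper opens to 94 mm and grips with 3 to 60 N. Pads are 16 mm wide; open, the fingers measure 119 mm over their backs; the gripper's body (75 mm by 177 mm) begins 78 mm behind the grasp point.
Start: joints at [1.214, 0.417, -0.01, 1.614, 0.005, 1.111, -0.053], TCP at [0.194, -0.594, 0.224] pointing down, gripper open.
Joint ranges: [-2.81, 2.81], [-0.39, 2.02], [-1.27, 1.25], [0.06, 2.57], [-1.19, 4.33], [0.19, 2], [-2.82, 2.82]. Speed limits (rad/s): [1.89, 1.89, 2.39, 2.39, 3.01, 3.01, 3.01].

INTERFACE

Orientations are given as a 3x3 rotation matrix whose columns are the frame's x, y, z axes.
In Python, from rig import robot gives the robot as it stands. Calls block until the motion is done:
- robot.move_ptp(position, orientation): joint-space move of the TCP to a pose.
- robot.move_linear(position, velocity=0.15, frame=None, threshold=None): straight line of the TCP; frame=None keeps the orientation; velocity is the mean speed in m/s. With threshold (N) it stops when the force on the tool has changed by that much, and returns True; else False.
- robot.goto_joints(angles): joint-space move.
- robot.gripper_to(opening): finger opening in m; the grip force is fixed at half the most; returns when the fingers have stopped.
- robot.pause(seconds).
- robot.ik(position, orientation): joint angles nearest the present ones, or None.
- robot.get_state(): the state.
- robot.grab_frame(name): name is "side" or "top"; returns the picture (384x512x3 uint8, red, green, blue); there is no depth.
- robot.camera_info(name): a dict with "fx", "fy", "cx", "cy" (pixels), "rvec" (rotation vector, rad) and "tvec" (3), from world to camera coordinates, as OpenCV has them. Camera axes: x right, y down, z forward; pixel columns grow to the right and rows downward; lengths in m; the calibration is good to about 2 mm. A picture is of the moment at which its call begins. camera_info takes no time and is no camera call.
A pose or a line that the arm cannot do raises robot.PlanningError and nothing moves.
- robot.sign_off(): hands the job in; it is judged then, once.
The state is a dict: "time": time; "qpos": joint angles; "joint_vel": joint speeds; "effort": joint torques, N m; "ee_pos": TCP position; "tool_rot": TCP orientation; "force": force on the tool from outside, world axes, zero at the start; "moment": the same for the moment, N m; "opening": finger opening in m; "grasp_force": force on a finger pad.
Only numpy, scipy, OpenCV 4.12 (cv2) and the standard library are available. Lean on these libraries where they do the work, as an engineer would, in place of code of your own. Each camera call takes 0.05 s, during which the arm holds its last target. There are 200 camera calls.

## Working session

There is one attempt and no reset: what is moved stays moved. The work goes in short steps, each a Python script; the robot and the scene stay as the last script left them, time stands still between calls to the robot, and variables do not carry over. Pictures are saved under pics/ and viewed, at most 14 in all, crops included, and the job is handed in when it is done.

```bash
ls; mkdir -p pics; python3 - <<'E'
from rig import robot
import cv2
for n in("side","top"):
    cv2.imwrite(f"pics/{n}0.png",robot.grab_frame(n)[:,:,::-1]); print(n,robot.camera_info(n))
s=robot.get_state(); print(s)
E
```

```text
pics
side {'fx': 421.99049691145973, 'fy': 421.99049691145973, 'cx': 259.2281658554989, 'cy': 195.78303888744915, 'rvec': array([ 0.44736892, -2.79865089,  1.114461  ]), 'tvec': array([0.47370843, 0.19186625, 1.27887168])}
top {'fx': 396.1484097738348, 'fy': 396.1484097738348, 'cx': 250.68401641181427, 'cy': 192.7142809358713, 'rvec': array([ 2.20912711, -2.18708853,  0.08290387]), 'tvec': array([-0.03122932,  0.49060739,  1.25667774])}
{'time': 0.1, 'qpos': array([ 1.21353488,  0.41787153, -0.01031294,  1.6140869 ,  0.00472479,
        1.11067927, -0.05305184]), 'joint_vel': array([ 1.98339130e-04, -1.99079310e-03, -5.02103987e-05, -1.41215576e-03,
       -4.21701257e-04, -1.17541950e-03,  2.91608906e-04]), 'effort': array([ 9.21588726e-04, -8.52586412e+01,  6.39618114e-01, -4.26693857e+01,
       -4.88749507e-02,  1.63040555e-02, -5.52833512e-06]), 'ee_pos': array([ 0.19398603, -0.59381983,  0.22392585]), 'tool_rot': array([[ 9.50567580e-01,  3.10517484e-01, -4.11113223e-04],
       [ 3.10517740e-01, -9.50567124e-01,  9.35684995e-04],
       [-1.00244163e-04, -1.01708977e-03, -9.99999478e-01]]), 'force': array([-0.23886641,  0.24487672,  0.7508509 ]), 'moment': array([ 0.02349637,  0.00489606, -0.0255981 ]), 'grasp_force': 0.0, 'opening': 0.0940480901835506}
```

View pics/top0.png

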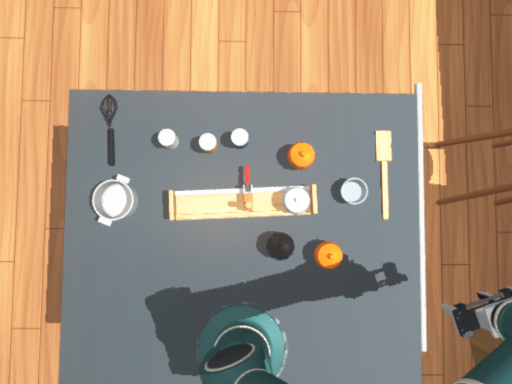

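View pics/side0.png

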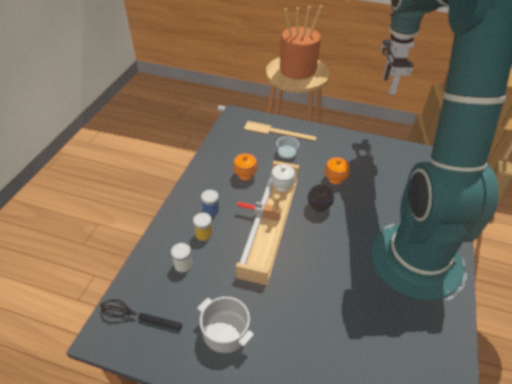

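Top view: the arm base is at the bottom, so +x is up and +y is left. Candidates for the bowl:
- White at (297,200), in the rack.
- Orange at (302,156), orange at (329,255) and black at (281,245), all outside the rack and so look-alikes.

I choose the white one, which makes it bowl_right. The tins are at (168,138), (208,142) and (240,138): white, yellow and blue according to the side view at (181,258), (202,227) and (210,203). The red lever is at (247,178). I'll check this with one close crop.

```bash
python3 - <<'E'
import cv2
t=cv2.imread("pics/top0.png")[115:225,150:330]
cv2.imwrite("pics/crop0.png",cv2.resize(t,None,fx=4.4,fy=4.4,interpolation=cv2.INTER_CUBIC))
E
```

```text
(no output)
```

View pics/crop0.png

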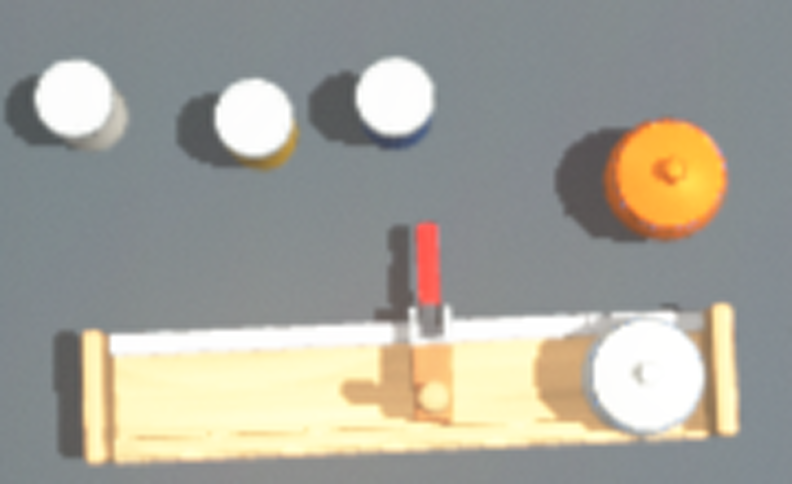

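The crop confirms it: the white bowl is at the rack's right (-y) end. The white, yellow and blue tins and the red lever, pointing +x and so locked, also match the description.

```bash
cat > h.py <<'E'
import numpy as np, cv2
from rig import robot
def cam(n):
    c=robot.camera_info(n); R=cv2.Rodrigues(np.array(c["rvec"]))[0]; return c,R,np.array(c["tvec"])
def ray(n,uv,z):
    c,R,t=cam(n); d=R.T@np.array([(uv[0]-c["cx"])/c["fx"],(uv[1]-c["cy"])/c["fy"],1]); o=-R.T@t
    return o+d*(z-o[2])/d[2]
def proj(n,p):
    c,R,t=cam(n); q=R@np.array(p)+t; return np.array([c["fx"]*q[0]/q[2]+c["cx"],c["fy"]*q[1]/q[2]+c["cy"]])
def blobs(mask,lo,hi):
    N,_,st,ce=cv2.connectedComponentsWithStats(mask.astype(np.uint8))
    return [(ce[i]+0.0,st[i]) for i in range(1,N) if lo<st[i][4]<hi]
def lids(n="top",img=None):
    """bright metal lids (z=.07) of tins as white blobs"""
    img=robot.grab_frame(n) if img is None else img
    return [(ray(n,c,.07),c,s) for c,s in blobs(img.min(2)>=225,80,700)]
def frame(p,q): return None
def down(a):
    """tool down, closing axis y at angle a in world"""
    y=np.array([np.cos(a),np.sin(a),0]); z=np.array([0,0,-1.]); return np.stack([np.cross(y,z),y,z],1)
E
python3 - <<'E'
from h import *
np.set_printoptions(precision=4,suppress=True)
for n in("top","side"):
    im=cv2.imread(f"pics/{n}0.png")[:,:,::-1]
    for p,c,s in lids(n,im): print(n,p,c,s)
    hsv=cv2.cvtColor(np.ascontiguousarray(im),cv2.COLOR_RGB2HSV)
    red=((hsv[...,0]<6)|(hsv[...,0]>174))&(hsv[...,1]>150)&(hsv[...,2]>120)
    for c,s in blobs(red,30,300): print(n,"red",ray(n,c,.036),c,s)
f=lambda u,v:(u/4.4+150-.386,v/4.4+115-.386)
for q in [(83,332),(103,332),(109,462),(87,462),(709,305),(731,305),(738,433),(716,435)]: print(q,ray("top",f(*q),.06))
print("fence handle",ray("top",f(434,396),.112),"bowl knob",ray("top",f(645,373),.1),"fencetop",ray("top",f(433,383),.053))
E
```

```text
top [0.6581 0.2364 0.07  ] [166.3881 136.6941] [158 129  17  16 219]
top [0.6618 0.0117 0.07  ] [239.2055 136.411 ] [231 129  17  16 219]
top [0.6456 0.1106 0.07  ] [207.1429 141.2009] [199 133  17  17 224]
top [0.4964 0.3598 0.07  ] [124.7293 188.5038] [115 174  18  44 133]
top [ 0.495 -0.334  0.07 ] [350.7222 191.3542] [342 182  19  19 288]
top [0.4611 0.3924 0.07  ] [113.6838 199.9347] [102 185  24  32 582]
top [ 0.4991 -0.0703  0.07  ] [265.3034 189.1379] [251 185  32   8 145]
top [ 0.4688 -0.1681  0.07  ] [297.0144 199.3093] [285 186  25  27 485]
top [0.4891 0.1107 0.07  ] [206.2852 191.7388] [175 189  64   7 291]
top [0.4004 0.4173 0.07  ] [104.8478 219.8152] [ 96 211  20  15  92]
top red [ 0.5496 -0.0123  0.036 ] [246.5455 173.7727] [245 166   4  17  66]
side red [ 0.5486 -0.0115  0.036 ] [245.4717 205.283 ] [238 203  16   6  53]
(83, 332) [0.4937 0.2283 0.06  ]
(103, 332) [0.4938 0.2143 0.06  ]
(109, 462) [0.4029 0.2082 0.06  ]
(87, 462) [0.4027 0.2235 0.06  ]
(709, 305) [ 0.5175 -0.2121  0.06  ]
(731, 305) [ 0.5176 -0.2276  0.06  ]
(738, 433) [ 0.4274 -0.2325  0.06  ]
(716, 435) [ 0.4258 -0.217   0.06  ]
fence handle [ 0.4497 -0.018   0.112 ] bowl knob [ 0.4672 -0.1617  0.1   ] fencetop [ 0.4607 -0.0177  0.053 ]
```

```bash
cat >> h.py <<'E'
C=np.array([.4602,-.0019]); YAW=.0539
X=np.array([np.cos(YAW),np.sin(YAW)]); Y=np.array([-X[1],X[0]])
def W(lx,ly,z): return np.r_[C+lx*X+ly*Y,z]
def L(p): d=np.array(p)[:2]-C; return np.array([d@X,d@Y,p[2]])
def ori(ax,p):
    """down orientation closing along rack 'x' or 'y'; the half turn with the easier last joint"""
    best=None
    for k in(0,np.pi):
        O=down(YAW+(np.pi/2 if ax=='y' else 0)+k); q=robot.ik(p,O)
        if q is not None and (best is None or abs(q[6])<best[0]): best=(abs(q[6]),O)
    return best[1]
def st(m=""):
    s=robot.get_state(); print(m,"t%.1f"%s["time"],"L",np.round(L(s["ee_pos"]),4),"F",np.round(s["force"],1),"open %.4f g %.1f"%(s["opening"],s["grasp_force"])); return s
def snap(name,n,box=None,k=1):
    im=robot.grab_frame(n); cv2.imwrite(f"pics/{name}_full.png",im[:,:,::-1]); o=im[:,:,::-1]
    if box: o=o[box[1]:box[3],box[0]:box[2]]
    cv2.imwrite(f"pics/{name}.png",cv2.resize(o,None,fx=k,fy=k,interpolation=cv2.INTER_CUBIC)); return im
E
python3 - <<'E'
from h import *
fy=-.0153
p=W(.096,fy,.2); O=ori('y',p)
robot.move_ptp(p,O); robot.gripper_to(.045)
robot.move_linear(W(.096,fy,.038),.12,threshold=8); st("down")
robot.gripper_to(0.0); st("grip")
for th in np.linspace(0,1.6,9)[1:]:
    robot.move_linear(W(.038+.058*np.cos(th),fy,.036+.058*np.sin(th)+.002*np.cos(th)),.06)
st("up"); robot.gripper_to(.045); st("rel")
robot.move_linear(W(.038,fy,.22),.2)
snap("lever1","side",(150,130,350,290),4)
E
```

```text
down t4.9 L [ 0.0964 -0.0153  0.0386] F [ 0.5 -0.2  0.3] open 0.0447 g 0.0
grip t5.5 L [ 0.0961 -0.015   0.0381] F [-0.6  2.4  0.5] open 0.0137 g 30.0
up t8.3 L [ 0.0374 -0.0152  0.0946] F [ 4.5  0.5 12. ] open 0.0126 g 30.0
rel t8.9 L [ 0.0363 -0.0153  0.0939] F [ 0.6 -1.  -0.7] open 0.0445 g 0.0
```

View pics/lever1.png

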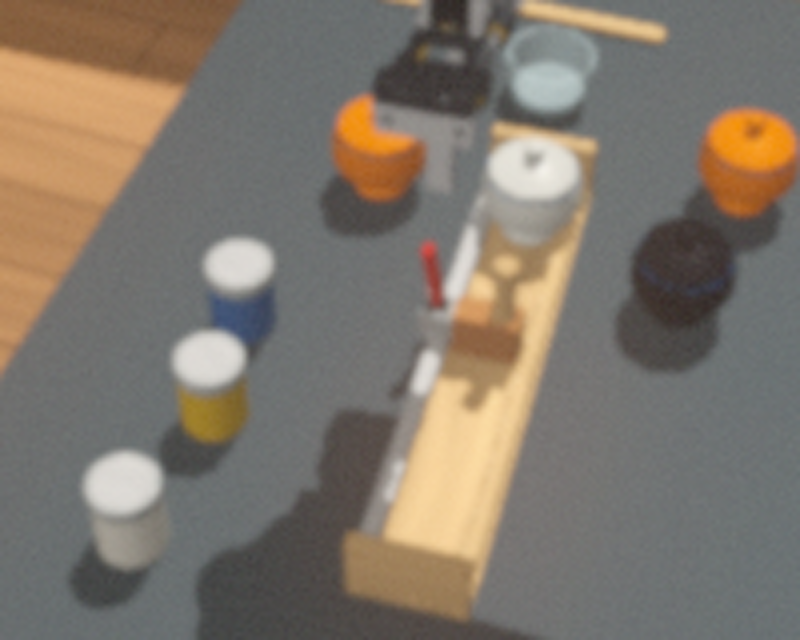

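The lever stands up (crop pixel 430,270). Next I grip the handle and slide the fence to +y.

```bash
python3 - <<'E'
from h import *
fy=-.0152
p=W(-.012,fy,.22); O=ori('y',p)
robot.move_linear(p,.2,frame=O)
robot.move_linear(W(-.012,fy,.102),.15,threshold=8); robot.gripper_to(0); st("grip")
r=robot.move_linear(W(-.012,.165,.102),.12,threshold=25); st(f"slid {r}")
robot.gripper_to(.04); st("rel"); robot.move_linear(W(-.012,.165,.22),.2)
p=W(-.03,.2,.3)
im=snap("slid","top",(140,110,330,230),4)
for q,c,s in lids("top",im):
    if q[0]>.58: print(q,c,s)
E
```

```text
Traceback (most recent call last):
rig.PlanningError: the arm cannot follow that straight line within its joint ranges
```

```bash
python3 - <<'E'
from h import *
fy=-.0152
p=W(-.012,fy,.22); print(robot.get_state()["qpos"])
for k in (1,-1): print(robot.ik(p,down(YAW+k*np.pi/2)),robot.ik(W(-.012,.165,.102),down(YAW+k*np.pi/2)))
robot.move_ptp(p,robot.get_state()["tool_rot"]); st()
robot.move_linear(W(-.012,fy,.102),.15,threshold=8); robot.gripper_to(0); st("grip")
r=robot.move_linear(W(-.012,.165,.102),.12,threshold=25); st(f"slid {r}")
robot.gripper_to(.04); st("rel"); robot.move_linear(W(-.012,.165,.22),.2)
im=snap("slid","top",(140,110,330,230),4)
for q,c,s in lids("top",im):
    if q[0]>.58: print(q,c,s)
E
```

```text
[ 0.75598811  0.31548117 -0.92777526  1.90403924  0.28738894  1.06392467
  1.33439692]
[ 0.85557165  0.19948565 -0.97176075  2.01088444  0.19260881  1.02551504
  1.41705915] [ 0.32148901  0.45095486 -0.88301934  2.0770218   0.47612026  0.82524361
  0.77874016]
[-1.0102092   0.17619663  1.09041398  2.0599461  -0.18492224  1.00734793
 -1.3435358 ] [-1.28494904  0.5498526   1.08684837  2.12387125 -0.65855934  0.8569252
 -1.31456301]
 t10.1 L [-0.0131 -0.0155  0.2193] F [0.7 0.2 0.3] open 0.0452 g 0.0
grip t11.6 L [-0.0119 -0.0153  0.1022] F [-1.6 -1.4  6.5] open 0.0175 g 30.0
slid False t13.2 L [-0.0115  0.165   0.1022] F [3.2 1.6 6.2] open 0.0172 g 30.0
rel t13.8 L [-0.0121  0.165   0.102 ] F [ 0.8 -1.1 -0. ] open 0.0399 g 0.0
[0.6580911  0.23641542 0.07      ] [166.38812785 136.69406393] [158 129  17  16 219]
[0.66183205 0.01172106 0.07      ] [239.20547945 136.4109589 ] [231 129  17  16 219]
[0.64561804 0.11058339 0.07      ] [207.14285714 141.20089286] [199 133  17  17 224]
```

View pics/slid.png

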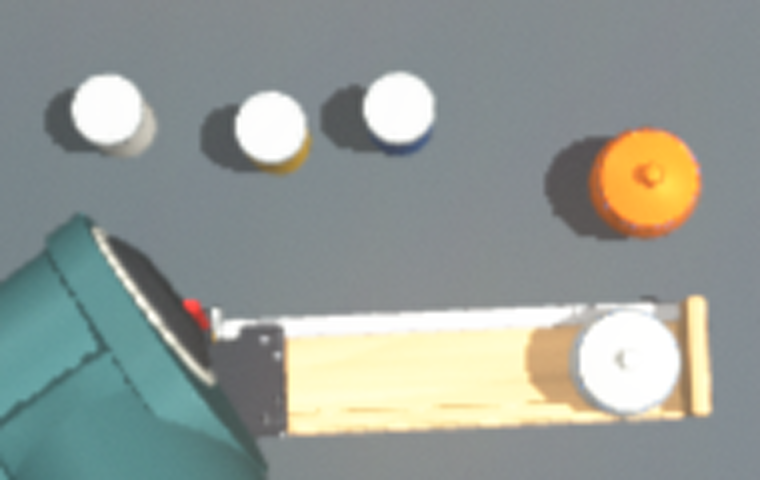

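```bash
cat >> h.py <<'E'
def tins(img=None): return sorted([q for q,c,s in lids("top",img) if q[0]>.56 and 150<s[4]<320 and max(s[2],s[3])<23],key=lambda q:q[1])
def pick(q,O):
    robot.gripper_to(.09); robot.move_ptp([q[0],q[1],.2],O)
    hit=robot.move_linear([q[0],q[1],.058],.15,threshold=8); st(f"pick hit={hit}")
    if hit: return False
    robot.gripper_to(0); s=st("grip"); return abs(s["opening"]-.054)<.004
def place(ly,O):
    robot.move_linear(np.r_[robot.get_state()["ee_pos"][:2],.19],.2)
    robot.move_ptp(W(0,ly,.19),O); robot.move_linear(W(0,ly,.09),.15)
    hit=robot.move_linear(W(0,ly,.0645),.04,threshold=8); s=st(f"place hit={hit}")
    if s["ee_pos"][2]>.069: return False
    robot.gripper_to(.066); robot.move_linear(W(0,ly,.19),.2); return True
E
python3 - <<'E'
from h import *
ts=tins(); print(ts)
O0=[down(YAW),down(YAW+np.pi)]
for O in O0: print([robot.ik(p,O) is not None and np.round(robot.ik(p,O)[[0,6]],2) for p in [ts[0],ts[-1],W(0,-.075,.0645),W(0,.055,.0645)]])
O=min(O0,key=lambda O:abs(robot.ik(W(0,-.01,.1),O)[6])if robot.ik(W(0,-.01,.1),O) is not None else 9)
np.save("O.npy",O)
ok=pick(ts[0],O); print(ok)
if ok: print(place(-.075,O))
snap("p1","side",(150,130,350,290),4); print(tins())
E
```

```text
[array([0.66183205, 0.01172106, 0.07      ]), array([0.64561804, 0.11058339, 0.07      ]), array([0.6580911 , 0.23641542, 0.07      ])]
[array([ 0.25, -0.28]), array([-0.07, -0.61]), array([ 0.53, -0.14]), array([ 0.27, -0.43])]
[array([0.59, 2.55]), array([0.25, 2.22]), array([0.94, 2.66]), array([0.69, 2.35])]
pick hit=False t17.8 L [0.2026 0.0028 0.059 ] F [-0.3  0.6  0.1] open 0.0903 g 0.0
grip t18.4 L [0.2022 0.0027 0.0581] F [ 0.9 -0.2  2.1] open 0.0533 g 30.0
True
place hit=True t21.6 L [-0.0004 -0.0749  0.064 ] F [-1.9 -0.7  8.9] open 0.0532 g 30.0
True
[array([0.64573155, 0.1106009 , 0.07      ]), array([0.65797346, 0.23640424, 0.07      ])]
```

View pics/p1.png

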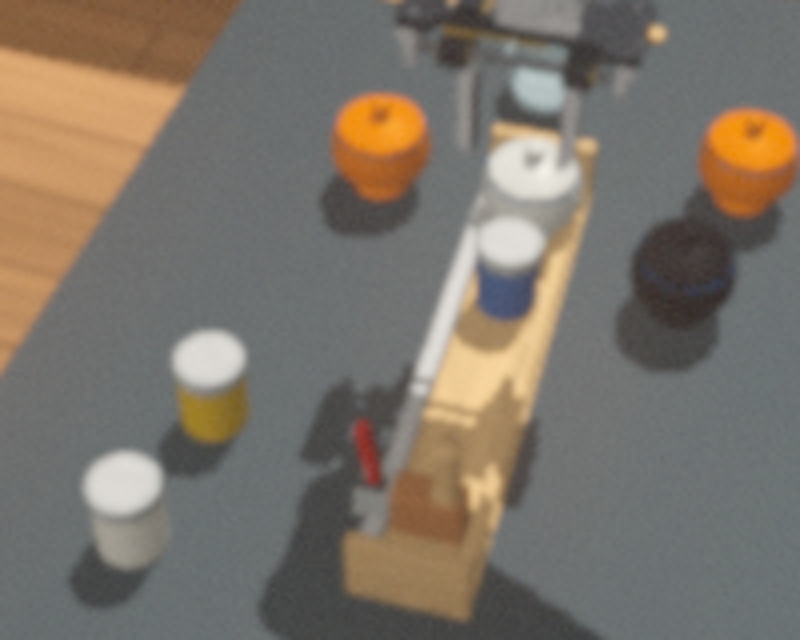

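The blue tin stands upright in the channel (crop 505,265), with the bowl undisturbed. Now the other two, measured again before each pick.

```bash
python3 - <<'E'
from h import *
O=np.load("O.npy")
for ly in(-.010,.055):
    ts=tins(); print(ts)
    if not ts or not pick(ts[0],O) or not place(ly,O): print("STOP"); break
st(); robot.move_ptp(W(-.012,-.1,.3),robot.get_state()["tool_rot"])
snap("p3","side",(150,130,350,290),4)
E
```

```text
[array([0.64573155, 0.1106009 , 0.07      ]), array([0.65785672, 0.23640708, 0.07      ])]
pick hit=False t25.6 L [0.1918 0.1025 0.059 ] F [-0.4  0.3  0. ] open 0.0901 g 0.0
grip t26.3 L [0.1915 0.1023 0.0581] F [ 0.7 -0.2  1. ] open 0.0536 g 30.0
place hit=True t29.5 L [-0.0004 -0.01    0.064 ] F [-1.2 -0.4  8.3] open 0.0537 g 30.0
[array([0.65785672, 0.23640708, 0.07      ])]
pick hit=False t33.6 L [0.2107 0.2276 0.0591] F [ 0.  -0.2 -0.6] open 0.0899 g 0.0
grip t34.3 L [0.2105 0.2273 0.0582] F [ 2.2 -0.   2.6] open 0.0536 g 30.0
place hit=True t37.6 L [-0.0004  0.055   0.064 ] F [-0.9 -1.3  8.8] open 0.0535 g 30.0
 t38.9 L [-0.0005  0.0547  0.1891] F [ 0.1  0.  -0.9] open 0.0666 g 0.0
```

View pics/p3.png

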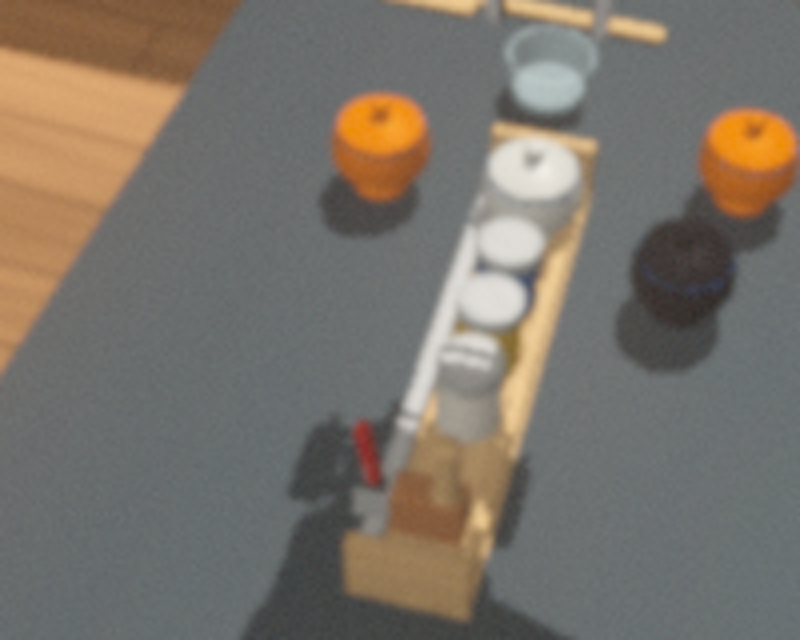

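All three tins are upright in the channel and the fence is clear. Now I slide the fence back until it stops firmly.

```bash
python3 - <<'E'
from h import *
O=down(YAW+np.pi/2); z=.104
robot.gripper_to(.04); robot.move_ptp(W(-.012,.165,.22),O)
robot.move_linear(W(-.012,.165,z),.15,threshold=8); robot.gripper_to(0); st("grip")
r=robot.move_linear(W(-.012,.085,z),.08,threshold=20); st(f"a{r}")
r=robot.move_linear(W(-.012,.056,z),.03,threshold=25); st(f"b{r}")
r=robot.move_linear(W(-.012,.030,z),.015,threshold=18); st(f"c{r}")
robot.pause(.5); st("hold")
snap("f1","side",(150,130,350,290),4); snap("f1t","top",(150,170,330,230),4.4)
E
```

```text
grip t42.8 L [-0.0118  0.165   0.1043] F [-0.8 -1.6  6. ] open 0.0172 g 30.0
aFalse t43.9 L [-0.0119  0.0842  0.1043] F [-1.7 -2.5 12.8] open 0.0174 g 30.0
bFalse t45.0 L [-0.012   0.0559  0.1043] F [-2.5  3.7 10.5] open 0.0175 g 30.0
cTrue t45.9 L [-0.012   0.0483  0.1043] F [-1.1  3.7  4.3] open 0.0173 g 30.0
hold t46.4 L [-0.012   0.0483  0.1043] F [-1.6  3.   4.8] open 0.0176 g 30.0
```

View pics/f1.png

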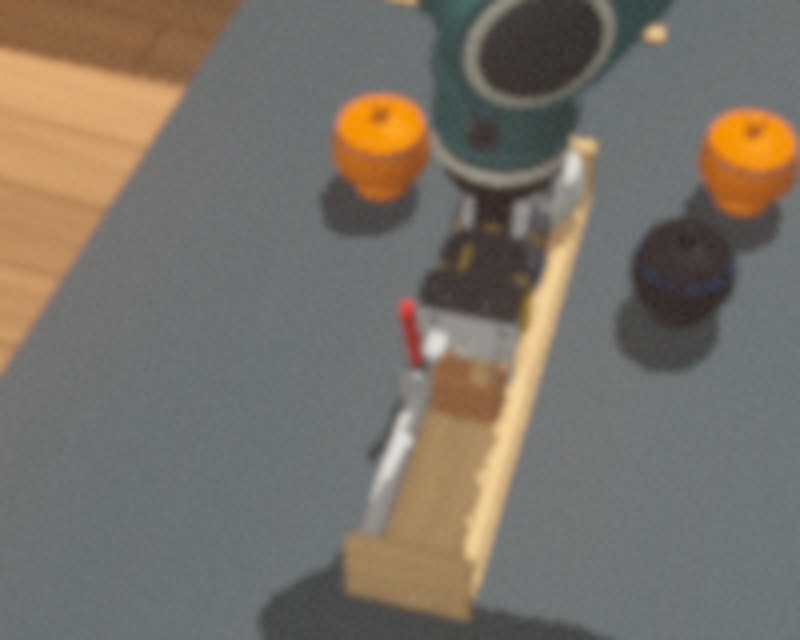

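```bash
python3 - <<'E'
from h import *
for th in(25,30):
    r=robot.move_linear(W(-.012,.040,.104),.01,threshold=th); st(f"push{th} {r}"); robot.pause(.3); st("hold")
robot.gripper_to(.03); st("rel"); robot.move_linear(W(-.012,L(robot.get_state()["ee_pos"])[1],.24),.2)
robot.move_ptp(W(0,.2,.35),robot.get_state()["tool_rot"])
snap("f2","top",(150,170,330,230),4.4)
E
```

```text
push25 True t47.0 L [-0.012   0.0482  0.1043] F [-1.   4.   4.3] open 0.0174 g 30.0
hold t47.3 L [-0.012   0.0482  0.1043] F [-1.3  3.8  5.5] open 0.0172 g 30.0
push30 True t47.8 L [-0.012   0.0481  0.1043] F [-0.7  6.8  2.3] open 0.0173 g 30.1
hold t48.1 L [-0.012   0.0482  0.1043] F [-0.4  6.   2.9] open 0.0176 g 30.1
rel t48.5 L [-0.0121  0.0478  0.1042] F [ 0.2 -0.  -0. ] open 0.0301 g 0.0
```

View pics/f2.png

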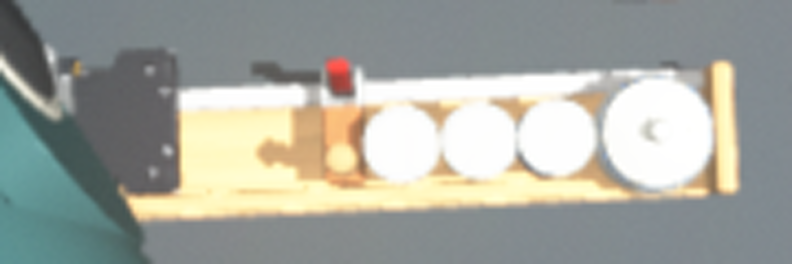

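The overhead view shows the fence, three tins, bowl and end board touching, and the pushes stopped firmly at 0.048. Next I push the lever down with closed fingers, following its arc without gripping so the fence isn't disturbed.

```bash
python3 - <<'E'
from h import *
O=down(YAW+np.pi/2); fy=.0482
robot.gripper_to(0); robot.move_ptp(W(.014,fy,.24),O)
print(robot.move_linear(W(.014,fy,.116),.12,threshold=6)); st()
for th in np.radians([85,70,55,40,28,16,8,0]):
    r=robot.move_linear(W(.038+.06*np.cos(th)-.0045*np.sin(th)-.008,fy,.036+.06*np.sin(th)+.0045*np.cos(th)+.019),.05,threshold=25)
    s=st(f"{np.degrees(th):.0f} {r}")
    if r and th>.1: break
else:
    r=robot.move_linear(W(.09,fy,.050),.015,threshold=15); st(f"press {r}")
robot.move_linear(W(.09,fy,.24),.2); robot.move_ptp(W(0,.25,.35),robot.get_state()["tool_rot"])
snap("g1","top",(150,150,330,230),4.4); snap("g2","side",(150,130,350,290),4)
E
```

```text
False
 t52.8 L [0.0144 0.0483 0.1166] F [ 0.4  0.3 -0.1] open 0.0006 g 0.0
85 False t53.2 L [0.0308 0.0483 0.1151] F [-0.8  1.3  0.3] open 0.0005 g 0.0
70 False t53.7 L [0.0464 0.0484 0.1128] F [ 0.4  0.9 -0.4] open 0.0005 g 0.0
55 False t54.2 L [0.0608 0.0484 0.1066] F [ 0.5 -1.2 -0.8] open 0.0005 g 0.0
40 False t54.6 L [0.0731 0.0483 0.0968] F [-0.1 -0.5  0.3] open 0.0002 g 0.0
28 False t55.0 L [0.081  0.0483 0.087 ] F [-0.3  0.8  1.4] open 0.0003 g 0.6
16 False t55.4 L [0.0864 0.0482 0.0758] F [-0.4 -0.4  0.6] open 0.0004 g 0.0
8 False t55.8 L [0.0886 0.0481 0.0677] F [ 0.4 -0.2 -0.1] open 0.0005 g 0.0
0 False t56.1 L [0.0902 0.0485 0.0597] F [-2.4  0.6  9.6] open 0.0003 g 4.7
press True t56.3 L [0.0903 0.0487 0.0594] F [-5.7 -1.3 18.9] open 0.0001 g 9.3
```

View pics/g1.png

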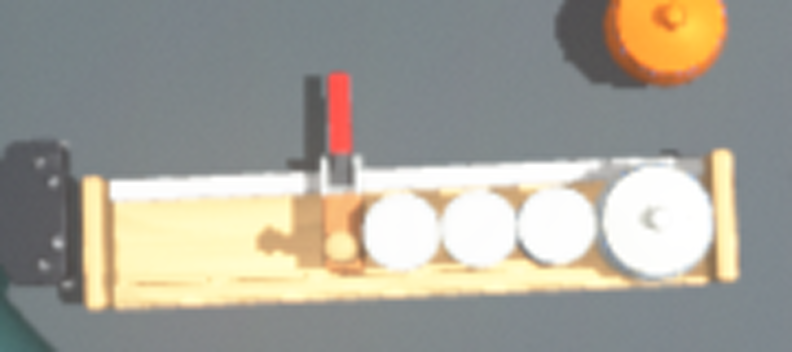

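View pics/g2.png

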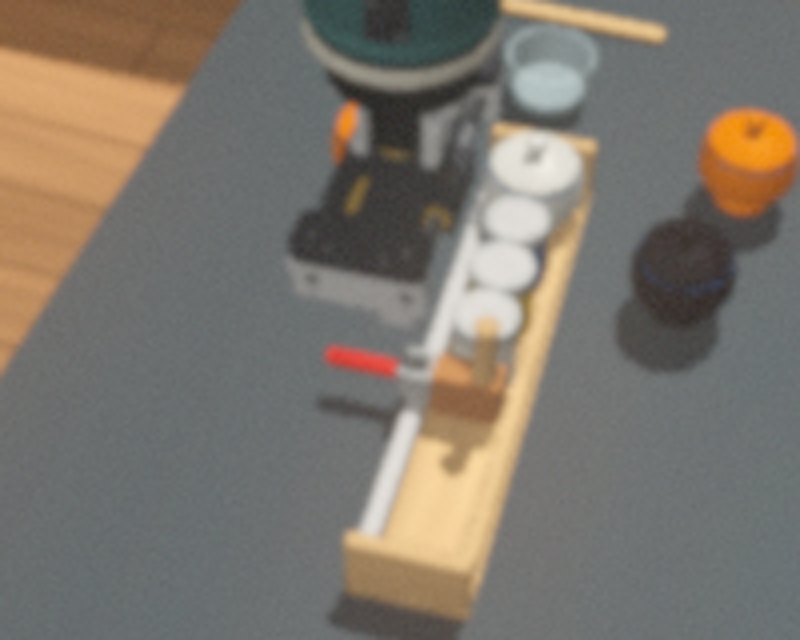

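The top crop shows the lever flat at (340,112), and the fence, tins, bowl (655,218) and end board all in contact. The press stopped at a height of 40.4 mm, which is the top of the level handle. Nothing else has moved, so I'm handing it in.

```bash
python3 -c "
from h import *
st(); print(robot.sign_off())"
```

```text
t58.5 L [0.0008 0.2483 0.3491] F [-0.4  0.  -0.7] open 0.0005 g 0.0
the job is handed in; nothing more can be done
None
```

The rack is packed and the job is handed in at about 58 s: white, yellow and blue tins stand upright and snug between the fence and the sugar bowl at the right-hand (-y) end board, the lever is flat and locked, and I touched nothing else; no verdict came back.

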